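Pop the star stamp and catch it on the chute

ROBOT

A 6-joint arm with a two-finger parallel gripper is mounted at the origin on the work surface. World frame = base frame: x ahead of the robot, y to its left, z up, the work surface at z = 0. Lengths are in m, angles in rad, forces in N, time in s.
With the tool pointing down it reaches from about 0.25 to 0.775 m from the base axis. Payload 8.9 kg.
Tool frame: the origin (TCP) lies on the centre line of the jaws, within the pads' length; the fingertips stand robot.nose_length ahead of it and the grasp point (between the pads) lies 6 mm ahead of it (robot.nose_length is the distance from the TCP to the fingertips, in m); z points along the fingers, y is the line along which they close (so a half turn about z gives the same grasp; the last joint's range is limited). The gripper opens to 85 mm and grips with 20 to 120 N. Pads are 22 mm wide; open, the fingers measure 114 mm over their backs; the gripper's body (76 mm by 85 mm) begins 54 mm behind the grasp point. The pads swing forward as they close: fully open they stand 13 mm farther back than shut.
Start: joints at [1.174, 0.291, -0.153, 1.127, 0, 1.431], TCP at [0.134, 0.508, 0.256] pointing down, gripper open.
Joint ranges: [-2.52, 2.52], [-0.91, 1.74], [-1.3, 1.37], [-1.96, 2.02], [-1.52, 1.47], [-3.14, 3.14]. Speed limits (rad/s): [2.22, 2.22, 2.79, 3.14, 3.14, 3.14].

INTERFACE

Orientations are given as a unit quaternion [w, x, y, z].
In Python, from bench import robot gives the robot as it stands. The module is installed in compiled form; this text tells all that it offers.
- The arm moves only by the shell command python3 -m handwheel 'ROWS' [FORCE]. ROWS is a JSON object of lists of equal length, an entry for each row: "travel": the shift along the tool's x, y, z in units of 40 mm (1.0 is 40 mm), a list of three; "rotation": the turn, a rotation vector about the tool's x, y, z in degrees, a list of three; "claw": the finger opening in mm, from 0 to 85.4. A call has exactly 5 rows; each row shifts and turns the commanded pose from where the row before left it, along the tool's axes as they then stand; what a row does not reach is not made up. A row lasts 1/12 s, in which the tool goes at most 41.7 mm and 7.16 degrees, less where a joint would pass 70% of its speed; a pose out of reach is approached as far as the arm can. A call is refused whole if a number of a shift passes 1 or a number of a turn 7.16, either way. A call with a gripper value outside its range is refused whole. The fingers move at their own pace and stop on an object; FORCE is the grip in N (left out, the last holds). Time passes only in rows, so rows that do not move let the fingers close, or fill a call up. It gives the time, the measured TCP pose, the force, the opening and the grip force at its end, in the units of the state.
- robot.observe(): the state, without advancing time (a new reading comes with each control period).
- robot.grab_frame(name): name is "scene" or "top" or "wrist"; returns the picture (384x512x3 uint8, red, green, blue); there is no depth.
- robot.camera_model(name): a dict with "vfov" (degrees; the focal length in pixels is half the picture's height over the tangent of half this angle, whatever the lens; pixels are square), "cx", "cy" (the principal point, pixels), "R" (3x3) and "t" (3): a world point X has camera coordinates R X + t. Camera axes: x right, y down, z forward; pixel columns grow to the right and rows downward; lengths in m; the calibration is good to about 2 mm. A picture is of the moment at which its call begins: read the wrist's pose just before it. camera_model takes no time and is no camera call; for the wrist camera it gives the pose at the moment of the call.
- robot.finish_job(): hands the job in; it is judged then, once.
The state is a dict: "clock": time; "q": joint angles; "qvel": joint speeds; "effort": joint torques, N m; "eef_pos": TCP position; "ee_rot": TCP orientation; "contact_force": force on the tool from outside, world axes, zero at the start; "moment": the same for the moment, N m; "finger_gap": finger opening in m; "grasp_force": force on a finger pad.
Only numpy, scipy, OpenCV 4.12 (cv2) and the standard library are available. Lean on these libraries where they do the work, as an engineer would, in place of code of your own. Each camera call takes 0.05 s, during which the arm holds its last target. There are 200 camera calls.

TASK

Pop the star-topped stamp head out of whichever ejector stand it sits in: press that stand's ejector pad fully down with one finger and, with the other finger standing in the chute beside it, stop the head as it slides down, before it gets off the end. Finish while holding it like that: pad still down, head at rest in the chute against the finger. Do not lift the head or push it out by hand, and leave the round-topped head in its seat and the other things on the table where they are.

Things in the scene. Friction and masses are not known exactly. Their poses are not given: they have to be found in the camera images.
- star_head: the stamp head to pop out: brass on a black foot, 0.13 to 0.2 kg, round foot 36 mm across and 14 mm high, on it a six-armed star 35 mm across and 12 mm high (arms 6.5 mm wide); 26 mm high in all. Origin at the centre of its underside, z up through it. It starts in the seat of one of the two stands
- round_head: the other stamp head: same brass and black foot, but a plain round stub 18 mm across and 12 mm high on top, 26 mm high in all; origin at the centre of its underside. It starts in the seat of the other stand and stays there
- stand_left: fixed ejector stand on the robot's left (y > 0): white base, steel slide, 170 mm long. Origin under its middle; its x axis points down the chute (away from the robot, turned up to 0.4 rad either way). From back to front: level seat, then a straight chute sloping down 0.42 rad to an open end at x = +75 mm. Both are 42 mm wide inside, with 4 mm walls 10 mm above the floor. Pad beside the chute on its +y side
- seat_left (a point): centre of the seat floor of stand_left (stand x = -45 mm, 60 mm up), where a head rests. The 44 mm floor is hinged at its downhill edge; pressing the pad tips its back up 0.042 rad per mm, at last in line with the chute. At 3.5 to 6 mm of press the head starts sliding down by its own weight; unstopped, it runs off the end in about half a second
- chute_left (a point): point on the chute floor of stand_left, on its centre line abreast of the pad (stand x = +35 mm, 33 mm up, 62 mm sideways from the pad's centre). The floor is 5 mm higher 11 mm uphill of it. A fingertip standing over it stops the head; level with a finger on the fully pressed pad, it clears this point by about 12 mm
- pad_left (a point): centre of the top face of the ejector pad of stand_left: dark steel, 40 mm along the chute by 30 mm across; top 56 mm above the table when up, 46 mm when fully down. The point moves with the pad
- ejector_left (a joint): how far the pad of stand_left is pressed down, m: 0 up, 0.010 fully down. A spring lifts it: 2 N at the start to 6 N fully down
- stand_right: fixed ejector stand on the robot's right (y < 0): white base, steel slide, 170 mm long. Origin under its middle; its x axis points down the chute (away from the robot, turned up to 0.4 rad either way). From back to front: level seat, then a straight chute sloping down 0.42 rad to an open end at x = +75 mm. Both are 42 mm wide inside, with 4 mm walls 10 mm above the floor. Pad beside the chute on its -y side
- seat_right (a point): centre of the seat floor of stand_right (stand x = -45 mm, 60 mm up), where a head rests. The 44 mm floor is hinged at its downhill edge; pressing the pad tips its back up 0.042 rad per mm, at last in line with the chute. At 3.5 to 6 mm of press the head starts sliding down by its own weight; unstopped, it runs off the end in about half a second
- chute_right (a point): point on the chute floor of stand_right, on its centre line abreast of the pad (stand x = +35 mm, 33 mm up, 62 mm sideways from the pad's centre). The floor is 5 mm higher 11 mm uphill of it. A fingertip standing over it stops the head; level with a finger on the fully pressed pad, it clears this point by about 12 mm
- pad_right (a point): centre of the top face of the ejector pad of stand_right: dark steel, 40 mm along the chute by 30 mm across; top 56 mm above the table when up, 46 mm when fully down. The point moves with the pad
- ejector_right (a joint): how far the pad of stand_right is pressed down, m: 0 up, 0.010 fully down. A spring lifts it: 2 N at the start to 6 N fully down
- ring_cutter: bystander: thin round steel cutter, 52 mm across, 22 mm high, between the stands; origin under its centre
- star_cutter: bystander: thin five-pointed star-shaped steel cutter, 72 mm across, 22 mm high, beyond the stands; origin under its centre
- cup_a: bystander: small dark brown praline cup, 40 mm across, 20 mm high, between the stands; origin under its centre
- cup_b: bystander: another such cup, beyond the stands; origin under its centre
- pearl_bowl: bystander: steel bowl of chocolate pearls, 124 mm across, 40 mm high, at the right; origin under its centre
- stick: bystander: flat wooden stick 110 x 10 x 4 mm, lying at the left; origin under its centre
There are look-alikes about, which are no part of the job. What is shaped like the star_head but green or pink is not meant.

How it is judged:
By the outcome, as a careful person would: the job done as asked, in the order asked, and still so for the second after the job is handed in, while the arm keeps its last pose, push and grip.
It also fails if it takes over 32 s, if anything falls off the work surface, if the arm or the gripper's body presses on something with over 40 N, if the wrist force passes 120 N, or if a joint passes its speed limit or range.

## Working session

There is one attempt and no reset: what is moved stays moved. The work goes in short steps, Python scripts to look and compute and a shell command to move; the robot and the scene stay as the last step left them, time stands still between calls to the robot, and variables do not carry over. Pictures are saved under pics/ and viewed, at most 10 in all, crops included, and the job is handed in when it is done.

```bash
mkdir -p pics
python3 - <<'E'
from bench import robot
import cv2,numpy as np
s=robot.observe();print(s['clock'],s['eef_pos'],s['ee_rot'],s['finger_gap'],robot.nose_length)
ims=[]
for n in ['scene','top']:
    im=robot.grab_frame(n);cv2.imwrite(f'pics/{n}_raw.png',im[...,::-1]);ims.append(im)
    m=robot.camera_model(n);print(n,m)
cv2.imwrite('pics/top0.png',cv2.resize(ims[1],(800,600),interpolation=2)[...,::-1])
cv2.imwrite('pics/scene0.png',cv2.resize(ims[0],(800,600),interpolation=2)[...,::-1])
E
```

```text
0.0 [0.13370012 0.50728802 0.25575346] [-1.53127299e-04  1.28530829e-01  9.91705316e-01 -6.07120852e-04] 0.08568407320116041 0.025
scene {'vfov': 49.704388214750765, 'cx': 256.68858365519947, 'cy': 194.4299077546679, 'R': array([[ 0.46374436,  0.88583378, -0.01548176],
       [ 0.69672863, -0.37542839, -0.61124688],
       [-0.54727542,  0.27267571, -0.79128855]]), 't': array([-0.25963692, -0.34934668,  1.4389237 ])}
top {'vfov': 45.53987638437153, 'cx': 257.883210568794, 'cy': 186.3776660811039, 'R': array([[ 0.02129849, -0.99959569, -0.01883711],
       [-0.99301191, -0.01896316, -0.11648065],
       [ 0.11607634,  0.02118634, -0.99301431]]), 't': array([-0.00690645,  0.60153864,  1.30189428])}
```

View pics/top0.png

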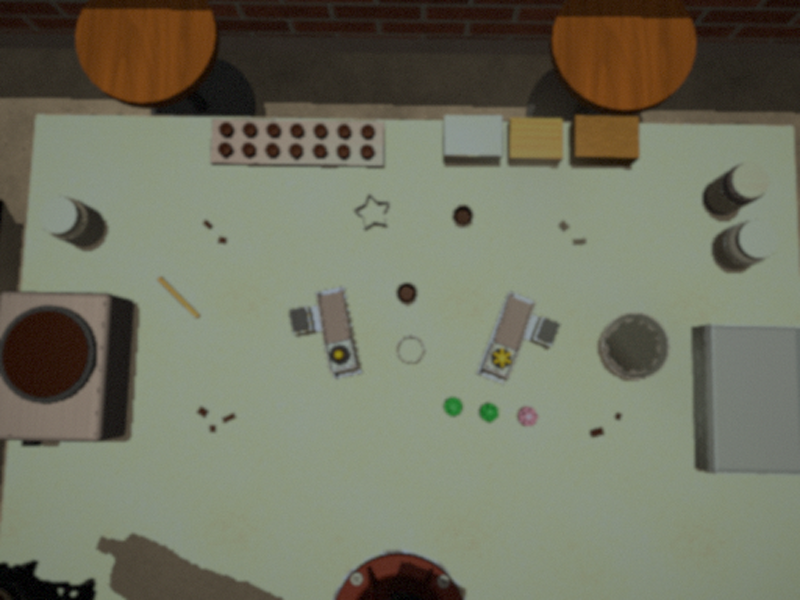

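View pics/scene0.png

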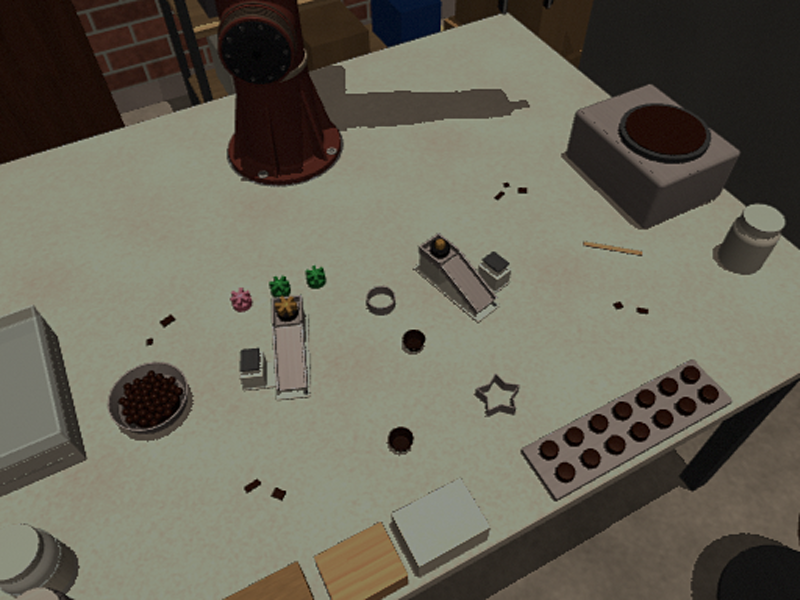

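Candidates (top picture at 800x600): brass star (501,357) in the right stand; brass round stub (339,354) in the left stand; green stars (453,407) and (488,412); pink star (527,416). By the description it is the one at (501,357). I'll check it in a crop and measure.

```bash
cat > h.py <<'E'
import numpy as np,cv2
from bench import robot
def ray(n,uv,z,m=None):
    m=m or robot.camera_model(n)
    f=192/np.tan(np.radians(m['vfov']/2));R=np.array(m['R']);t=np.array(m['t'])
    d=R.T@np.array([(uv[0]-m['cx'])/f,(uv[1]-m['cy'])/f,1]);c=-R.T@t
    return c+d*(z-c[2])/d[2]
def proj(m,X):
    f=192/np.tan(np.radians(m['vfov']/2));p=np.array(m['R'])@X+np.array(m['t'])
    return np.array([m['cx']+f*p[0]/p[2],m['cy']+f*p[1]/p[2]])
def blob(mask,roi):
    x0,y0,x1,y1=roi;k=np.zeros(mask.shape,np.uint8);k[y0:y1,x0:x1]=mask[y0:y1,x0:x1]
    n,l,s,c=cv2.connectedComponentsWithStats(k)
    i=1+np.argmax(s[1:,4]);return c[i],s[i,4],(l==i).astype(np.uint8)
E
python3 - <<'E'
from h import *
im=cv2.imread('pics/top_raw.png');hsv=cv2.cvtColor(im,cv2.COLOR_BGR2HSV)
br=((hsv[...,0]>15)&(hsv[...,0]<35)&(hsv[...,1]>120)&(hsv[...,2]>70)).astype(np.uint8)
h,a,_=blob(br,(305,215,335,240));H=ray('top',h,.083);print('star',h,a,H)
dk=((hsv[...,2]<95)).astype(np.uint8)
p,a,l=blob(dk,(338,200,362,225));P=ray('top',p,.056);print('pad',p,a,P)
v=(P-H)[:2];print('dist',np.hypot(*v),'yaw',np.arctan2(v[1],v[0])-np.arctan2(-62,80))
cv2.imwrite('pics/crop0.png',cv2.resize(im[175:255,290:375],None,fx=7,fy=7,interpolation=2))
E
```

```text
star [320.79120879 228.83516484] 91 [ 0.4804857  -0.17318312  0.083     ]
pad [350.22307692 211.60769231] 130 [ 0.53181354 -0.25967862  0.056     ]
dist 0.10057842143890322 yaw -0.3759217684783005
```

View pics/crop0.png

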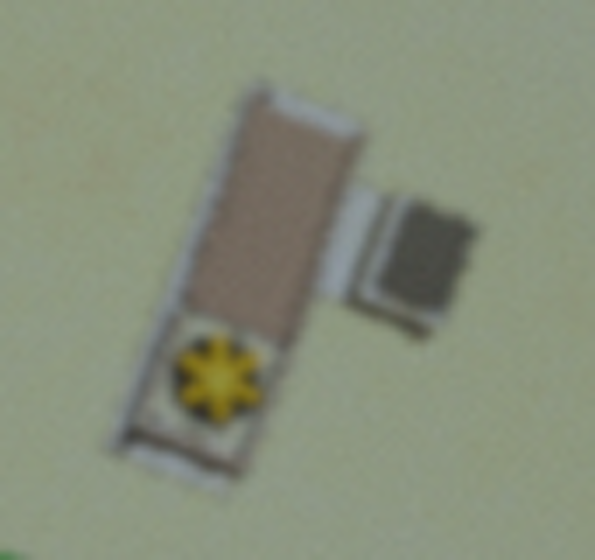

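The crop shows a brass six-armed star on its foot at crop (218,380), in the right stand's seat, with the pad at (430,258). That confirms the choice. I'll go above the point midway between chute and pad.

```bash
python3 -m handwheel '{"travel":[[-0.58,-0.61,0],[-0.58,-0.61,0],[-0.58,-0.61,0],[-0.58,-0.61,0],[-0.58,-0.61,0]],"rotation":[[0,0,0],[0,0,0],[0,0,0],[0,0,0],[0,0,0]],"claw":[48,48,48,48,48]}'
python3 -m handwheel '{"travel":[[-0.58,-0.61,0],[-0.58,-0.61,0],[-0.58,-0.61,0],[-0.58,-0.61,0],[-0.58,-0.61,0]],"rotation":[[0,0,0],[0,0,0],[0,0,0],[0,0,0],[0,0,0]],"claw":[48,48,48,48,48]}'
python3 -m handwheel '{"travel":[[-0.58,-0.61,0],[-0.58,-0.61,0],[-0.58,-0.61,0],[-0.58,-0.61,0],[-0.58,-0.61,0]],"rotation":[[0,0,0],[0,0,0],[0,0,0],[0,0,0],[0,0,0]],"claw":[48,48,48,48,48]}'
python3 -m handwheel '{"travel":[[-0.58,-0.61,0],[-0.58,-0.61,0],[-0.58,-0.61,0],[-0.58,-0.61,0],[-0.58,-0.61,0]],"rotation":[[0,0,0],[0,0,0],[0,0,0],[0,0,0],[0,0,0]],"claw":[48,48,48,48,48]}'
python3 -m handwheel '{"travel":[[-0.58,-0.61,0],[-0.58,-0.61,0],[-0.58,-0.61,0],[0,0,0],[0,0,0]],"rotation":[[0,0,0],[0,0,0],[0,0,0],[0,0,6.7],[0,0,0]],"claw":[48,48,48,48,48]}'
python3 - <<'E'
from h import *
s=robot.observe();print(s['clock'],s['eef_pos'],s['ee_rot'],s['finger_gap'],s['contact_force'])
m=robot.camera_model('wrist');im=robot.grab_frame('wrist')
np.save('m1.npy',m,allow_pickle=True);print(m)
cv2.imwrite('pics/w1.png',im[...,::-1])
for n,X in [('pad',[.532,-.26,.056]),('seat',[.48,-.173,.086])]: print(n,proj(m,np.array(X)))
E
```

```text
clock: 0.52
eef_pos: [0.2151, 0.3586, 0.256]
ee_rot: [-0.0, 0.128, 0.992, -0.0]
contact_force: [1.5, 0.2, 0.7]
finger_gap: 0.048
grasp_force: 0.0
clock: 0.93
eef_pos: [0.2962, 0.211, 0.2562]
ee_rot: [-0.0, 0.128, 0.992, -0.0]
contact_force: [1.4, 1.0, 0.0]
finger_gap: 0.048
grasp_force: 0.0
clock: 1.35
eef_pos: [0.3773, 0.0633, 0.2563]
ee_rot: [0.0, 0.129, 0.992, 0.0]
contact_force: [1.0, 0.8, -0.7]
finger_gap: 0.0478
grasp_force: 0.0
clock: 1.77
eef_pos: [0.4584, -0.0842, 0.2561]
ee_rot: [-0.0, 0.129, 0.992, 0.0]
contact_force: [1.1, 0.2, -0.3]
finger_gap: 0.0481
grasp_force: 0.0
clock: 2.18
eef_pos: [0.5069, -0.1724, 0.2554]
ee_rot: [-0.001, 0.19, 0.982, 0.0]
contact_force: [-0.0, 1.1, -0.5]
finger_gap: 0.0479
grasp_force: 0.0
2.1833 [ 0.50688918 -0.17241994  0.25539208] [-6.38827199e-04  1.89927056e-01  9.81797975e-01  2.03489840e-04] 0.04794620884980811 [-0.03289175  1.12791252 -0.5187011 ]
{'vfov': 62.797564464968566, 'cx': 258.8198073805649, 'cy': 191.12151035700003, 'R': array([[ 3.72937844e-01,  9.27856230e-01,  4.24474746e-04],
       [ 8.78174413e-01, -3.53116602e-01,  3.22673777e-01],
       [ 2.99544763e-01, -1.19964500e-01, -9.46510144e-01]]), 't': array([-0.02830238, -0.54709214,  0.20823832])}
pad [194.12280865 218.39160257]
seat [248.26708323 151.46926403]
```

View pics/w1.png

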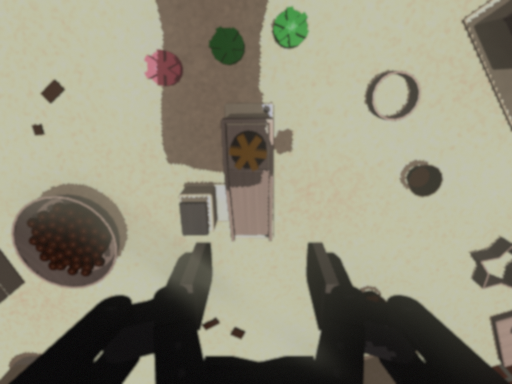

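The wrist view shows the brass star at (248,150), the chute below it ending at (251,238), and the pad at (194,215). My projected positions match. Next: refine from this view.

Run:
```python
from h import *
m=np.load('m1.npy',allow_pickle=True).item()
im=cv2.imread('pics/w1.png');hsv=cv2.cvtColor(im,cv2.COLOR_BGR2HSV)
print('seatpix',hsv[214,194],hsv[150,248],hsv[208,250])
br=((hsv[...,0]>8)&(hsv[...,0]<30)&(hsv[...,1]>130)).astype(np.uint8)
c,a,l=blob(br,(225,125,270,175));(ec,er)=cv2.minEnclosingCircle(cv2.findNonZero(l));print('star',c,a,ec,er);H=ray(0,ec,.086,m)
dk=((hsv[...,2]<95)).astype(np.uint8)
c,a,l=blob(dk,(170,192,216,240));r=cv2.minAreaRect(cv2.findNonZero(l));print('pad',c,a,r);P=ray(0,r[0],.056,m)
v=(P-H)[:2];yaw=np.arctan2(v[1],v[0])-np.arctan2(-62,80)
print(H,P,np.hypot(*v),yaw)
cv2.imwrite('pics/crop1.png',cv2.resize(im[95:250,165:285],None,fx=3.8,fy=3.8,interpolation=2))
```

```text
seatpix [19 32 87] [ 17 165  93] [ 11  54 150]
star [247.28040057 151.61373391] 699 (247.43849182128906, 151.52284240722656) 18.668373107910156
pad [194.2850062  217.35563817] 807 ((194.0, 217.5), (31.0, 26.0), 90.0)
[ 0.47976014 -0.1737314   0.086     ] [ 0.53098702 -0.25966195  0.056     ] 0.10004125722072923 -0.37390769889123754
```

View pics/crop1.png

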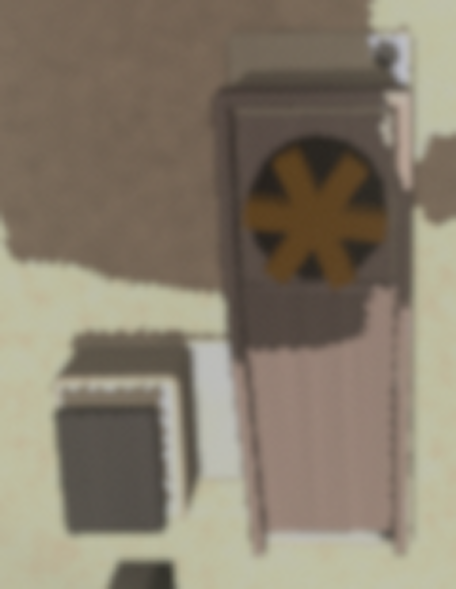

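```bash
python3 -m handwheel '{"travel":[[-0.46,-0.34,0],[-0.46,-0.34,0],[-0.45,-0.35,0.2],[0,0,0.7],[0,0,0.7]],"rotation":[[0,0,0],[0,0,0],[0,0,0],[0,0,-0.3],[0,0,0]],"claw":[48,48,48,48,48]}'
python3 -m handwheel '{"travel":[[0,0,0.7],[0,0,0.6],[0,0,0.4],[0,0,0.2],[0,0,0]],"rotation":[[0,0,0],[0,0,0],[0,0,0],[0,0,0],[0,0,0]],"claw":[48,48,48,48,48]}'
python3 - <<'E'
from h import *
s=robot.observe();print(s['clock'],s['eef_pos'],s['ee_rot'],s['finger_gap'],s['contact_force'])
m=robot.camera_model('wrist');im=robot.grab_frame('wrist');a=im[...,::-1].copy()
u=np.array([.9307,-.3657]);w=np.array([.3657,.9307]);P=np.array([.531,-.2597])
for d in (0,.062):
    q=P+d*w;p=proj(m,np.array([*q,.056 if d==0 else .033]));cv2.circle(a,tuple(int(x) for x in p),3,(0,0,255),-1)
cv2.imwrite('pics/w2.png',a)
b=robot.grab_frame('scene')[...,::-1];cv2.imwrite('pics/s2.png',cv2.resize(b[150:270,110:270],None,fx=5,fy=5,interpolation=2))
E
```

```text
clock: 2.65
eef_pos: [0.5435, -0.2297, 0.1924]
ee_rot: [0.001, 0.182, 0.983, -0.0]
contact_force: [0.2, 0.4, -1.2]
finger_gap: 0.0477
grasp_force: 0.0
clock: 3.07
eef_pos: [0.5414, -0.228, 0.1149]
ee_rot: [-0.002, 0.182, 0.983, 0.001]
contact_force: [-0.3, -0.2, -0.7]
finger_gap: 0.0476
grasp_force: 0.0
3.0667 [ 0.5414111  -0.22795232  0.1148843 ] [-1.52366485e-03  1.82161743e-01  9.83267235e-01  5.67570580e-04] 0.04755834579037323 [-0.26674208 -0.18616036 -0.69752687]
```

View pics/w2.png

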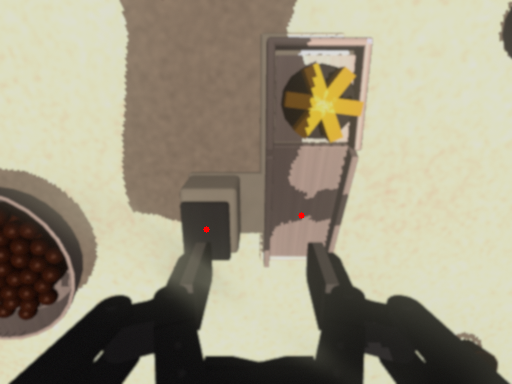

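View pics/s2.png

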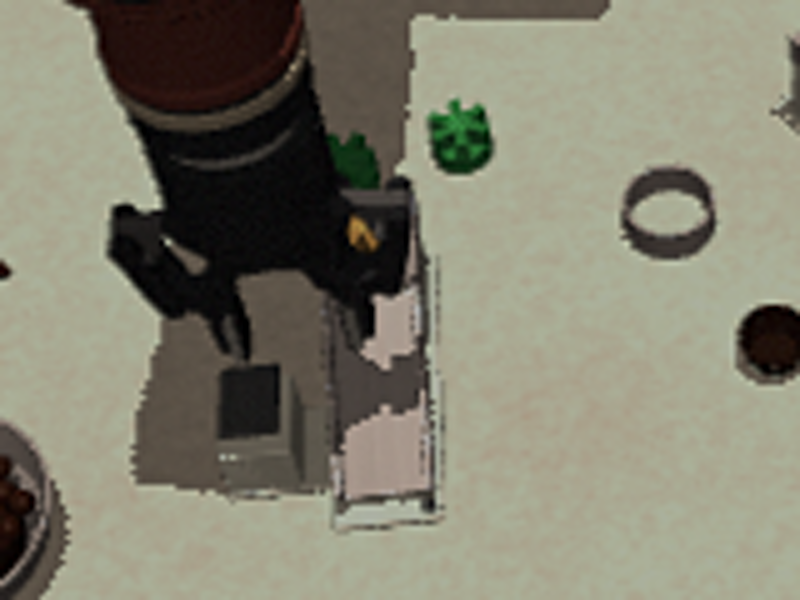

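The wrist view shows the pad under the left finger, with its marker (206,230) centred. The chute marker (301,216) is on the centre line below the right finger. The scene crop agrees. I'll descend to just above the pad.

```bash
python3 -m handwheel '{"travel":[[-0.05,-0.06,0.2],[0,0,0.2],[0,0,0.2],[0,0,0.1],[0,0,0]],"rotation":[[0,0,0],[0,0,0],[0,0,0],[0,0,0],[0,0,0]],"claw":[48,48,48,48,48]}'
python3 -m handwheel '{"travel":[[0,0,0],[0,0,0],[0,0,0],[0,0,0],[0,0,0]],"rotation":[[0,0,0],[0,0,0],[0,0,0],[0,0,0],[0,0,0]],"claw":[48,48,48,48,48]}'
```

```text
clock: 3.58
eef_pos: [0.5429, -0.232, 0.087]
ee_rot: [-0.001, 0.184, 0.983, 0.0]
contact_force: [0.2, 0.9, 1.0]
finger_gap: 0.0479
grasp_force: 0.0
clock: 4.0
eef_pos: [0.5438, -0.2325, 0.0885]
ee_rot: [0.0, 0.184, 0.983, -0.0]
contact_force: [0.3, 0.1, -0.1]
finger_gap: 0.048
grasp_force: 0.0
```

```bash
python3 -m handwheel '{"travel":[[0,0,0.05],[0,0,0.05],[0,0,0],[0,0,0],[0,0,0]],"rotation":[[0,0,0],[0,0,0],[0,0,0],[0,0,0],[0,0,0]],"claw":[48,48,48,48,48]}' | grep -E 'pos|contact'
python3 -m handwheel '{"travel":[[0,0,0.04],[0,0,0],[0,0,0],[0,0,0],[0,0,0]],"rotation":[[0,0,0],[0,0,0],[0,0,0],[0,0,0],[0,0,0]],"claw":[48,48,48,48,48]}' | grep -E 'pos|contact'
python3 -m handwheel '{"travel":[[0,0,0.04],[0,0,0],[0,0,0],[0,0,0],[0,0,0]],"rotation":[[0,0,0],[0,0,0],[0,0,0],[0,0,0],[0,0,0]],"claw":[48,48,48,48,48]}' | grep -E 'pos|contact'
```

```text
eef_pos: [0.5436, -0.2324, 0.0842]
contact_force: [-0.1, -0.2, -0.1]
eef_pos: [0.5437, -0.2324, 0.0827]
contact_force: [-0.2, -0.3, 0.1]
eef_pos: [0.5437, -0.2324, 0.0811]
contact_force: [0.3, -0.5, -0.6]
```

```bash
python3 -m handwheel '{"travel":[[0,0,0.04],[0,0,0],[0,0,0],[0,0,0],[0,0,0]],"rotation":[[0,0,0],[0,0,0],[0,0,0],[0,0,0],[0,0,0]],"claw":[48,48,48,48,48]}' | grep -E 'pos|contact'
python3 -m handwheel '{"travel":[[0,0,0.03],[0,0,0],[0,0,0],[0,0,0],[0,0,0]],"rotation":[[0,0,0],[0,0,0],[0,0,0],[0,0,0],[0,0,0]],"claw":[48,48,48,48,48]}' | grep -E 'pos|contact'
```

```text
eef_pos: [0.5436, -0.2324, 0.0795]
contact_force: [1.0, 0.5, -0.5]
eef_pos: [0.5438, -0.2325, 0.0784]
contact_force: [1.2, -0.1, 0.7]
```

```bash
python3 -m handwheel '{"travel":[[0,0,0.03],[0,0,0],[0,0,0],[0,0,0],[0,0,0]],"rotation":[[0,0,0],[0,0,0],[0,0,0],[0,0,0],[0,0,0]],"claw":[48,48,48,48,48]}' | grep -E 'pos|contact'
python3 - <<'E'
from h import *
f=[]
for i in range(4):
    s=robot.observe();f.append(s['contact_force']);im=robot.grab_frame('scene')
print(np.mean(f,0),s['clock'])
cv2.imwrite('pics/s3.png',cv2.resize(im[150:270,110:270][...,::-1],None,fx=5,fy=5,interpolation=2))
E
```

```text
eef_pos: [0.5438, -0.2325, 0.0772]
contact_force: [-0.3, 0.2, 3.9]
[ 0.50548063 -0.03123221  3.63011495] 6.65
```

View pics/s3.png

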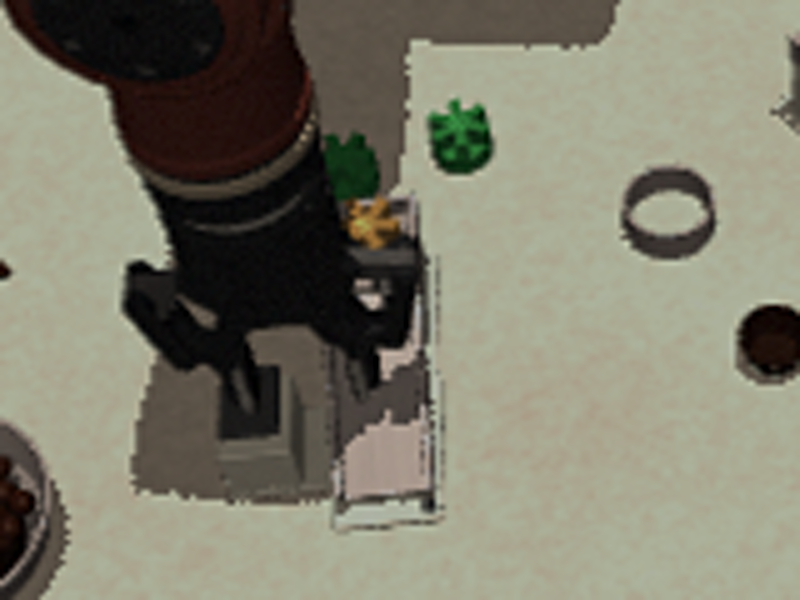

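The left finger rests on the pad with light force, the right finger is in the chute, and the star is still in its seat. I'll press fully and quickly.

```bash
python3 -m handwheel '{"travel":[[0,0,0.15],[0,0,0.12],[0,0,0],[0,0,0],[0,0,0]],"rotation":[[0,0,0],[0,0,0],[0,0,0],[0,0,0],[0,0,0]],"claw":[48,48,48,48,48]}'
python3 -m handwheel '{"travel":[[0,0,0],[0,0,0],[0,0,0],[0,0,0],[0,0,0]],"rotation":[[0,0,0],[0,0,0],[0,0,0],[0,0,0],[0,0,0]],"claw":[48,48,48,48,48]}'
python3 - <<'E'
from h import *
for n in('wrist','scene'):cv2.imwrite(f'pics/{n}4.png',robot.grab_frame(n)[...,::-1])
a=cv2.imread('pics/wrist4.png')[:300,100:500];b=cv2.imread('pics/scene4.png')[150:270,110:270]
cv2.imwrite('pics/c4.png',np.hstack([a,cv2.resize(b,(400,300),interpolation=2)]))
s=robot.observe();print(s['contact_force'])
E
```

```text
clock: 7.12
eef_pos: [0.544, -0.2327, 0.0681]
ee_rot: [0.001, 0.184, 0.983, -0.0]
contact_force: [-4.0, 4.3, 23.2]
finger_gap: 0.048
grasp_force: 12.0
clock: 7.53
eef_pos: [0.544, -0.2327, 0.0681]
ee_rot: [0.001, 0.184, 0.983, -0.0]
contact_force: [-4.2, 3.8, 23.6]
finger_gap: 0.048
grasp_force: 12.0
[-4.93567983  3.83754527 23.74225031]
```

View pics/c4.png

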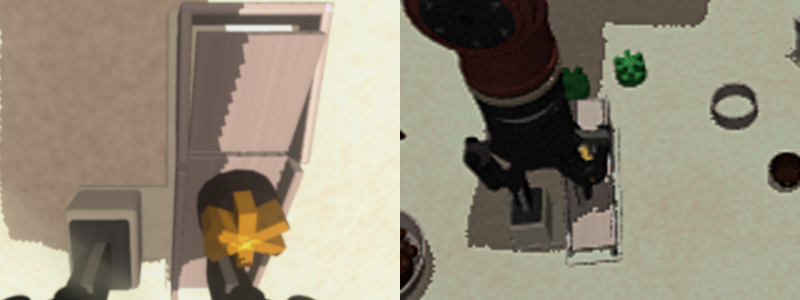

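The pad is fully down: its force has bottomed out and the seat floor is in line with the chute. The star head rests in the chute against the finger (wrist crop around (245,220)). One stillness check, then I'll hand it in.

Run:
```python
from h import *
a=cv2.imread('pics/wrist4.png').astype(int);
for i in range(6): b=robot.grab_frame('wrist')[...,::-1].astype(int)
def c(x):
    h=cv2.cvtColor(x.astype(np.uint8),cv2.COLOR_BGR2HSV);return blob(((h[...,0]>8)&(h[...,0]<30)&(h[...,1]>150)).astype(np.uint8),(280,160,410,300))[:2]
print(c(a),c(b),robot.observe()['contact_force'])
d=np.hypot(*(c(a)[0]-c(b)[0]))
if d<1: print(robot.finish_job())
```

```text
(array([342.91681985, 229.38304228]), np.int32(4352)) (array([342.9181421 , 229.35226489]), np.int32(4349)) [-4.42062608  3.91082371 22.90535001]
the job is handed in; nothing more can be done
None
```

I handed the job in with the right stand's pad held fully down and the star head at rest in the chute against the other finger; the last wrist pictures showed no movement. The round head and the other things were not touched.

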